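Roll the flat D cell up its lane into the charging cradle and start the charge

ROBOT

A 6-joint arm with a two-finger parallel gripper is mounted at the origin on the work surface. World frame = base frame: x ahead of the robot, y to its left, z up, the work surface at z = 0. Lengths are in m, angles in rad, forces in N, time in s.
With the tool pointing down it reaches from about 0.35 to 0.775 m from the base axis. Payload 7.3 kg.
Tool frame: the origin (TCP) lies midway between the tips of the shut fingers; the grasp point (between the pads) lies env.grip_depth behind it (env.grip_depth is the distance from the TCP to the grasp point, in m); z points along the fingers, y is the line along which they close (so a half turn about z gives the same grasp; the last joint's range is limited). The gripper opens to 92 mm and grips with 3 to 60 N. Pads are 19 mm wide; open, the fingers measure 130 mm over their backs; the gripper's body (75 mm by 190 mm) begins 47 mm behind the grasp point.
Start: joints at [1.092, 0.342, 1.524, -0, 1.275, -0.146], TCP at [0.171, 0.496, 0.227] pointing down, gripper open.
Joint ranges: [-2.53, 2.53], [-0.77, 2.02], [0.04, 2.7], [-1, 4.14], [0.28, 2.66], [-3.11, 3.11]. Speed limits (rad/s): [2.57, 2.57, 3.14, 3.14, 3.14, 3.14].

INTERFACE

Orientations are given as a unit quaternion [x, y, z, w].
In Python, from cell import sensors, cams, ticket, env gives the robot as it stands.
- The arm moves only by the tool carry_out, never from a script. Its argument "increments" is a list that holds one entry, the list of rows, each a list of 7 numbers: the shift along the tool's x, y, z in cm, then the turn, a rotation vector about the tool's x, y, z in rad, then the finger opening in cm, from 0 to 9.18. In form: [[[tx, ty, tz, wx, wy, wz, fingers], ...]]. A call has 1 to 8 rows; each row is the pose to reach, as a shift and turn from the pose commanded when the call began, along the tool's axes at that moment; what a row does not reach only later rows make up. A row lasts 1/10 s, in which the tool goes at most 50 mm and 8.59 degrees, less where a joint would pass 70% of its speed; a pose out of reach is approached as far as the arm can. A call with a gripper value outside its range is refused whole. The fingers move at their own pace and stop on an object; "squeeze" is the grip in N (left out, the last holds). Time passes only in rows, so rows that repeat a pose let the fingers close. It gives the time, the measured TCP pose, the force, the opening and the grip force at its end, in the units of the state.
- sensors.observe(): the state, without advancing time (a new reading comes with each control period).
- cams.snapshot(name): name is "scene" or "top"; returns a dict with "frame" (400x640x3 uint8, red, green, blue), "intrinsics" (3x3 intrinsics, pixels), "view" (4x4, takes a point from world to camera coordinates). Camera axes: x right, y up, looking along -z (the intrinsics and any distortion apply to the point x, -y, -z); pixel columns grow to the right and rows downward; lengths in m; the calibration is good to about 2 mm. A picture is of the moment at which its call begins. There is no depth.
- ticket.sign_off(): hands the job in; it is judged then, once.
The state is a dict: "time_s": time; "q": joint angles; "qvel": joint speeds; "effort": joint torques, N m; "eef_pos": TCP position; "ee_rot": TCP orientation; "ft_force": force on the tool from outside, world axes, zero at the start; "ft_torque": the same for the moment, N m; "opening": finger opening in m; "grasp_force": force on a finger pad.
Only numpy, scipy, OpenCV 4.12 (cv2) and the standard library are available. Lean on these libraries where they do the work, as an engineer would, in place of code of your own. Each camera call takes 0.05 s, during which the arm holds its last target. There are 200 camera calls.

TASK

The orange D cell is flat and lies at the low front end of its lane on the white charging dock: push it up the slope with a fingertip, staying behind it so that it never runs loose, until it drops into the cradle against the stop at the top, then press the dock's black button right down and let it come up again. Only push: nothing is to be picked up or lifted. Leave the charged blue cell at the foot of its own lane and everything else where it is.

Things in the scene. Friction and masses are not known exactly. Their poses are not given: they have to be found in the camera images.
- dock: White two-lane charging dock, fixed, 210 mm long (x) by 146 wide (y). Origin: centre of its underside, on the pine top. x points up the lanes, from the low front lip to the deck with the button; z up. Lanes centred at y = +35 and -35 mm, each 64 wide between 6 mm rails at y = -70, 0, +70. Front lip: x -105 to -99, 14 high. Deck: x +49 to +105, level, 45 high; its front face is the stop.
- dock_ramp: The sloping floor of both lanes, part of the dock. Origin on the floor at the foot of the slope (dock x = -99, y = 0, z = 8 mm); its x runs 121 mm up the slope to the crest (dock x = +21, 22.7 mm high); z square to the slope (7 degrees). Rails stand 8 mm above the slope. Both cells start at about x = 13 mm here (dock x = -88), against the lip.
- cradle_left (a point): Where the centre of a cell lies when home in the +y lane: dock x = 32, y = +35, z = 35.5 mm. Behind the crest the floor drops 3.7 mm to a level cradle, 19 mm high, reaching to the stop face at dock x = 49; the step keeps a seated cell there untouched (1 mm of play). Rails beside it are 32 mm high.
- cradle_right (a point): The same for the -y lane: dock x = 32, y = -35, z = 35.5 mm.
- cell_orange: The flat D cell: orange cylinder with a black band at one end, diameter 33 mm, length 60, 0.12 to 0.19 kg, slippery sleeve (friction about 0.18). Origin mid-axis, y along the axis. Starts lying across one of the lanes (which one varies) against the lip, centre 26 mm above the pine top; rolls back down if left on the slope. With the fingertip at or below mid-height it rolls easily; from above that it is pinned to the slope.
- cell_blue: The charged D cell, the same in blue, at the foot of the other lane. To be left there (within 10 mm).
- start_button (a joint): Travel of the dock's button, m: 0 = up, 0.006 = right down; springs back by itself. About 1.5 N to start moving it, 5 N right down.
- start_button_top (a point): Centre of the top of the black round button (diameter 26 mm) on the dock's deck, at dock x = 80, y = 0 mm, top 57 mm above the pine top, 12 mm above the deck; it is pressed straight down.
- spectacle_case: Closed steel spectacle case, 160 x 62 x 38 mm, loose, beside the dock on its -y side. Origin: centre of its underside, x along its length. Leave alone.
- dome_tray: Green silicone tray of hearing aid domes, 120 x 84 x 14 mm, loose, beside the dock on its +y side. Origin: centre of its underside. Leave alone.
- battery_caddy: Translucent grey battery caddy with upright cells, 90 x 170 x 54 mm, on the left. Origin: centre of its underside. Leave alone.
- water_glass: Glass tumbler, diameter 70 mm, 95 mm high, on the left. Origin: centre of its underside. Leave alone.
- drying_pot: White drying pot with a grey cap, diameter 60 mm, 58 mm high, on the right. Origin: centre of its underside. Leave alone.
- alarm_clock: Black alarm clock, 50 x 120 x 69 mm, at the far edge. Origin: centre of its underside. Leave alone.
- book: Red book lying flat, 190 x 125 x 24 mm, on the right. Origin: centre of its underside. Leave alone.
There are look-alikes about, which are no part of the job. Of the things that look like the cell_orange, the smallest one is meant.

How it is judged:
On the way, in this order (a step that is already met when the one before it is completed fails the run):
1. the orange cell is on the upper half of the slope with a finger against it (x of cell_orange in the frame of dock_ramp between 0.06 and 0.12 m and contact force between the fingers and cell_orange above 0.02 N).
2. the orange cell is home in its cradle at the stop (x of cell_orange in the frame of dock between 0.028 and 0.037 m and z of cell_orange in the frame of dock between 0.032 and 0.0385 m and (y of cell_orange in the frame of dock between 0.03 and 0.04 m or y of cell_orange in the frame of dock between -0.04 and -0.03 m) and angle between the y axis of cell_orange and the y axis of dock, either way round below 0.12 rad), for 0.2 s.
3. with the cell home, the button is pressed right down (all of step 2 and value of joint start_button above 0.0045 m), for 0.05 s.
At the end, for the whole second after the job is handed in: The orange cell rests in its cradle (centre 28 to 37 mm along dock x, 32 to 38.5 mm high, within 5 mm of mid-lane, square within 0.12 rad); after that the button went down 4.5 mm or more and is up again; the blue cell is within 10 mm, all other loose things within 15 mm of their starts (all of step 2 and linear speed of cell_orange below 0.02 m/s and value of joint start_button below 0.0015 m and distance of cell_blue from where it was at the start of the episode below 0.01 m and distance of each of spectacle_case, dome_tray, battery_caddy, water_glass, drying_pot, alarm_clock, book from where it was at the start of the episode below 0.015 m); the robot touches nothing.
It fails at once if the orange cell runs loose on the slope: faster than 0.2 m/s with no finger against it (x of cell_orange in the frame of dock_ramp between 0.022 and 0.112 m and z of cell_orange in the frame of dock_ramp below 0.03 m and linear speed of cell_orange above 0.2 m/s and contact force between the fingers and cell_orange below 0.01 N).
It fails at once if the orange cell is lifted more than 7 mm off the slope (z of cell_orange in the frame of dock_ramp above 0.0235 m).
It fails at once if the orange cell leaves the dock (x of cell_orange in the frame of dock below -0.105 m).
It fails at once if the blue cell is moved more than 10 mm (distance of cell_blue from where it was at the start of the episode above 0.01 m).
It fails at once if a bystander is moved more than 15 mm (distance of any of spectacle_case, dome_tray, battery_caddy, water_glass, drying_pot, alarm_clock, book from where it was at the start of the episode above 0.015 m).
It also fails if it takes over 48 s, if anything falls off the work surface, if the arm or the gripper's body presses on something with over 40 N, if the wrist force passes 120 N, or if a joint passes its speed limit or range.

## Working session

There is one attempt and no reset: what is moved stays moved. The work goes in short steps, Python scripts to look and compute and a tool call to move; the robot and the scene stay as the last step left them, time stands still between calls to the robot, and variables do not carry over. Pictures are saved under pics/ and viewed, at most 10 in all, crops included, and the job is handed in when it is done.

Besides the shell and the picture viewer there is one more tool, called after "Request:" by a JSON object that holds its "method" and its "body", one argument or row to a line. carry_out: Moves the arm, as the interface text tells. Its arguments: {"type":"object","properties":{"increments":{"type":"array"},"squeeze":{"type":"number"}},"required":["increments"]}

```bash
mkdir -p pics
python3 - <<'E'
from cell import sensors, cams, env
import cv2,numpy as np
for n in("scene","top"):
    s=cams.snapshot(n); cv2.imwrite(f"pics/{n}0.png",s["frame"][:,:,::-1]); np.savez(f"pics/{n}0.npz",**s)
    print(n,s["intrinsics"],s["view"].round(4),s.keys())
o=sensors.observe(); print(o, env.grip_depth)
E
```

```text
scene [[469.25231751   0.         324.3825503 ]
 [  0.         469.25231751 194.30866126]
 [  0.           0.           1.        ]] [[ 0.87    0.4925 -0.0213 -0.4709]
 [-0.2629  0.5     0.8252  0.0814]
 [ 0.4171 -0.7123  0.5645 -2.0289]
 [ 0.      0.      0.      1.    ]] dict_keys(['frame', 'intrinsics', 'view'])
top [[367.73564206   0.         321.30730222]
 [  0.         367.73564206 195.17750865]
 [  0.           0.           1.        ]] [[ 0.0106 -0.9999  0.0051 -0.0059]
 [ 0.9936  0.0111  0.1123 -0.5491]
 [-0.1124  0.0038  0.9937 -1.0615]
 [ 0.      0.      0.      1.    ]] dict_keys(['frame', 'intrinsics', 'view'])
{'time_s': 0.1, 'q': array([ 1.09201047e+00,  3.42656301e-01,  1.52489388e+00,  4.10835358e-05,
        1.27537337e+00, -1.45989570e-01]), 'qvel': array([-0.00024157, -0.00121695, -0.00332573,  0.00031071,  0.00138775,
        0.00053616]), 'effort': array([ 1.88103964e-03, -4.32004881e+01, -2.44695121e+01,  7.19332066e-02,
        5.25683071e-02, -4.54742940e-05]), 'eef_pos': array([0.17131414, 0.49590247, 0.22612239]), 'ee_rot': array([ 1.65637201e-01,  9.86186531e-01, -6.27206323e-04, -2.23211129e-04]), 'ft_force': array([ 0.26223723,  0.40548249, -0.53872892]), 'ft_torque': array([ 0.01308313, -0.02279916, -0.03923885]), 'grasp_force': 0.0, 'opening': 0.09200181320525293} 0.0188
```

View pics/scene0.png

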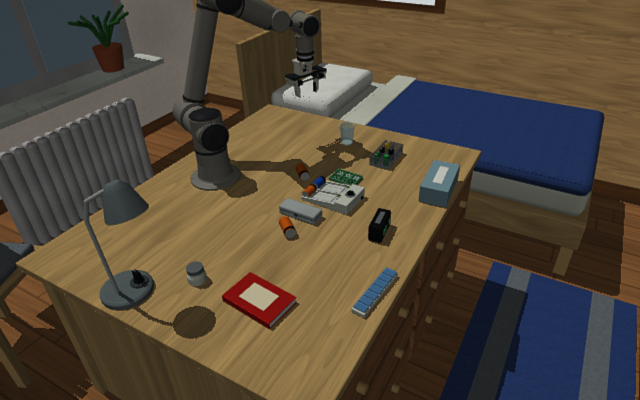

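View pics/top0.png

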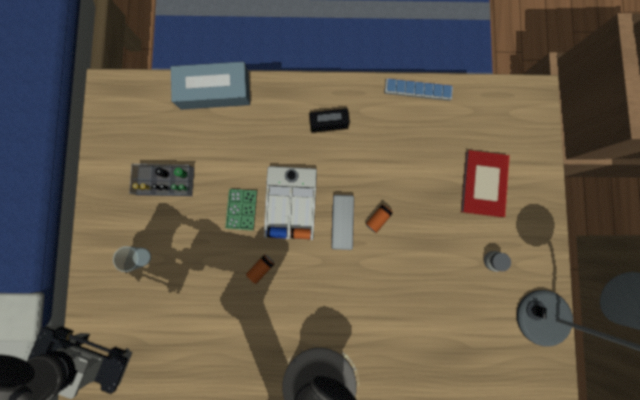

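The top view shows three orange cells: (301,233) in the dock's right lane, (379,217) loose on the desk and (260,269) loose in shadow. The one at (301,233) fits, because it lies against the lip in a lane and is the smallest. The blue cell is at (277,232) and the button at (291,175). I'll confirm with a crop and measure the dock.

```bash
cat > h.py <<'E'
import numpy as np,cv2
def ray(s,uv,z):
    K,V=s["intrinsics"],s["view"]; R,t=V[:3,:3],V[:3,3]
    d=np.linalg.inv(K)@np.array([uv[0],uv[1],1.]); d=R.T@(d*[1,-1,-1]); c=-R.T@t
    return c+d*(z-c[2])/d[2]
def proj(s,p):
    c=s["view"][:3,:3]@np.asarray(p)+s["view"][:3,3]; q=s["intrinsics"]@(c*[1,-1,-1]); return q[:2]/q[2]
E
python3 - <<'E'
from h import *
t=dict(np.load("pics/top0.npz")); s=dict(np.load("pics/scene0.npz"))
a=cv2.resize(t["frame"][155:285,230:410],(800,578),interpolation=cv2.INTER_CUBIC)
cv2.imwrite("pics/crop_top.png",a[:,:,::-1])
b=cv2.resize(s["frame"][155:245,265:385],(800,600),interpolation=cv2.INTER_CUBIC)
cv2.imwrite("pics/crop_scene.png",b[:,:,::-1])
for n,S in(("top",t),("scene",s)):
  h=cv2.cvtColor(S["frame"],cv2.COLOR_RGB2HSV)
  for c,lo,hi in(("or",(3,150,60),(16,255,255)),("bl",(105,150,40),(125,255,255)),("wh",(0,0,150),(179,50,255))):
    m=cv2.inRange(h,lo,hi)
    k,L,st,ce=cv2.connectedComponentsWithStats(m)
    for i in range(1,k):
      if 25<st[i,4]<4000 and (230<ce[i][0]<420 and 150<ce[i][1]<290):
        pts=cv2.findContours((L==i).astype(np.uint8),0,2)[0][0]
        r=cv2.minAreaRect(pts); print(n,c,st[i],ce[i].round(1),np.round(r[0],1),np.round(r[1],1),r[2].__round__(1),ray(S,ce[i],.03).round(4))
E
```

```text
top or [367 208  23  24 303] [377.9 219.1] [377.9 218.9] [13.8 22.3] 39.8 [ 0.4801 -0.1679  0.03  ]
top or [293 229  17  10 156] [301.1 233.3] [301.  233.5] [ 9. 16.] 90.0 [0.4359 0.0584 0.03  ]
top or [247 259  23  24 302] [257.4 271.1] [257. 271.] [14.1 21.2] 45.0 [0.3255 0.1832 0.03  ]
top bl [269 228  17   9 149] [277. 232.] [277. 232.] [ 8. 16.] 90.0 [0.4389 0.1291 0.03  ]
top wh [267 168  48  19 589] [290.9 177.1] [290.7 176.8] [47.4 16.5] 3.0 [0.6025 0.0916 0.03  ]
top wh [ 264  188   51   43 1652] [290.1 206.9] [290.  207.6] [49.7 40.7] 5.0 [0.5133 0.0922 0.03  ]
top wh [334 217  16  31 332] [341.1 235. ] [341.5 232. ] [30. 15.] 90.0 [ 0.4322 -0.0593  0.03  ]
scene or [296 163  10  10  64] [299.9 167.3] [299.6 167. ] [7.9 8.6] 59.0 [0.3161 0.1856 0.03  ]
scene or [304 185  11  10  73] [309.5 189.1] [309.5 189. ] [7.8 9.2] 45.0 [0.4394 0.0607 0.03  ]
scene or [279 215  15  17 140] [284.8 222.4] [285.  222.5] [13.4 12.1] 63.4 [ 0.472  -0.1669  0.03  ]
scene bl [314 177  10  11  62] [319.  181.3] [318.8 181.3] [7.1 9.2] 45.0 [0.4445 0.128  0.03  ]
scene wh [322 184  23  10 121] [332.7 188.2] [332.9 188.4] [21.2  7.5] 11.3 [0.5182 0.1093 0.03  ]
scene wh [331 184  33  21 204] [347.4 194.9] [347.  194.5] [12.  33.2] 45.0 [0.5919 0.0944 0.03  ]
scene wh [312 192  24  11 135] [323.7 196.7] [323.4 196.9] [22.   8.2] 11.3 [0.5157 0.0407 0.03  ]
```

View pics/crop_top.png

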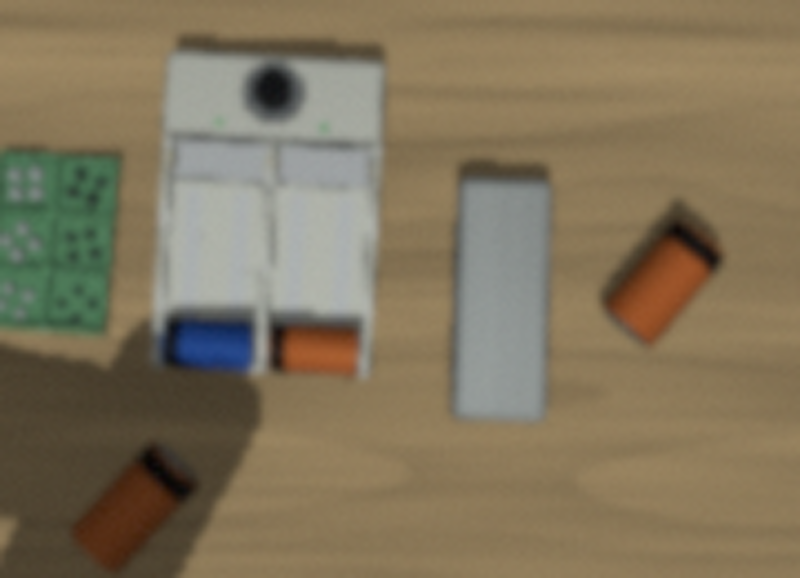

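View pics/crop_scene.png

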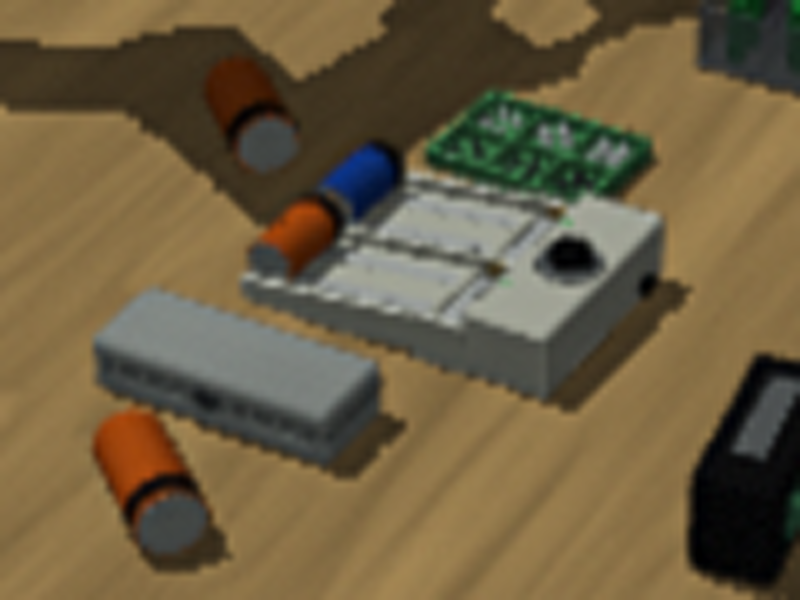

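The crops confirm it: the orange cell in the right (-y) lane, at crop (318,348), is clearly smaller than the other two. It has a grey end towards -y and its band beside the centre rail. Next I'll fit the dock pose from the corners I read off.

```bash
cat >> h.py <<'E'
from scipy.optimize import least_squares
from scipy.spatial.transform import Rotation as Ro
def d2w(p,d):
    c,s=np.cos(p[2]),np.sin(p[2]); return np.array([p[0]+c*d[0]-s*d[1],p[1]+s*d[0]+c*d[1],d[2]])
E
python3 - <<'E'
from h import *
t=dict(np.load("pics/top0.npz")); s=dict(np.load("pics/scene0.npz"))
f=lambda x,k,o:np.array([(x[0]+.5)/k-.5+o[0],(x[1]+.5)/k-.5+o[1]])
T=[((105,73,45),(172,50)),((105,-73,45),(385,57)),((49,73,45),(167,133)),((49,-73,45),(382,142)),((80,0,57),(273,90)),((-105,-73,14),(367,377)),((-105,73,14),(155,366))]
S=[((105,-73,45),(548,340)),((105,73,45),(663,213)),((49,-73,45),(468,300)),((80,0,57),(570,250)),((-105,-73,14),(243,275))]
D=[(t,d,f(x,4.4444,(230,155))) for d,x in T]; E=[(s,d,f(x,6.6667,(265,155))) for d,x in S]
for A in(D,E,D+E):
    g=lambda p:np.concatenate([proj(c,d2w(p,np.array(d)/1e3))-x for c,d,x in A])
    r=least_squares(g,[.52,.09,0],loss='soft_l1'); print(r.x.round(4),g(r.x).round(1))
p=r.x
for n,d in(("orange",(-.088,-.035,.026)),("blue",(-.088,.035,.026)),("start",(-.125,-.035,.02)),("button",(.08,0,.057))): print(n,d2w(p,d).round(4),proj(t,d2w(p,d)).round(1),proj(s,d2w(p,d)).round(1))
E
```

```text
[ 0.526   0.0916 -0.0392] [-0.9 -0.3  0.5  0.6 -1.  -0.2  0.2  0.3  0.2 -0.4  1.  -0.  -0.3  0. ]
[ 0.5286  0.0906 -0.0386] [ 0.  -0.4  1.  -0.1 -0.9  1.3  0.4 -0.9 -0.4  0.2]
[ 0.5265  0.0916 -0.0374] [-0.9 -0.4  0.5  0.4 -1.  -0.3  0.2  0.   0.2 -0.5  1.1 -0.2 -0.2 -0.1
 -0.3 -0.7  0.6 -0.3 -1.2  1.   0.  -1.2 -0.8 -0. ]
orange [0.4372 0.0599 0.026 ] [300.6 232.8] [309.  189.8]
blue [0.4398 0.1298 0.026 ] [276.9 231.7] [318.3 181.6]
start [0.4002 0.0613 0.02  ] [300.1 245.4] [301.4 188.5]
button [0.6064 0.0886 0.057 ] [291.2 174.3] [350.1 190.9]
```

```bash
cat >> h.py <<'E'
P=np.array([.5265,.0916,-.0374])
def plan(dpts,P=P):
    """tool-axis shifts (cm) and turn to bring the TCP to dock points (m), tool y along dock y"""
    from cell import sensors
    o=sensors.observe(); R=Ro.from_quat(o["ee_rot"]); c=P[2]
    print("t",o["time_s"],"tcp dock",(Ro.from_euler('z',-c).apply(o["eef_pos"]-[P[0],P[1],0])).round(4),"F",o["ft_force"].round(2))
    G=Ro.from_matrix(np.array([[-np.cos(c),-np.sin(c),0],[-np.sin(c),np.cos(c),0],[0,0,-1]]).T)
    print("rotvec",(R.inv()*G).as_rotvec().round(4))
    for d in dpts: print(d,(R.inv().apply(d2w(P,d)-o["eef_pos"])*100).round(2))
E
python3 -c "
from h import *
plan([(-.128,-.035,.15),(-.128,-.035,.02)])"
```

```text
t 0.1 tcp dock [-0.3701  0.3907  0.2261] F [ 0.26  0.41 -0.54]
rotvec [-0.0013 -0.0004 -0.2954]
(-0.128, -0.035, 0.15) [-35.55 -33.67   7.65]
(-0.128, -0.035, 0.02) [-35.56 -33.66  20.65]
```

Request:
{"method": "carry_out", "body": {
  "increments": [
    [[-5, -4.7, 0, 0, 0, -0.1, 0], [-9, -8.5, 0, 0, 0, -0.2, 0], [-13, -12.3, 0, 0, 0, -0.295, 0], [-17, -16.1, 0, 0, 0, -0.295, 0], [-21, -19.9, 0, 0, 0, -0.295, 0], [-24.5, -23.2, 0, 0, 0, -0.295, 0], [-28, -26.5, 2, 0, 0, -0.295, 0], [-32, -30.3, 4, 0, 0, -0.295, 0]]
  ],
  "squeeze": 20
}}

```text
time_s: 0.9
eef_pos: [0.3554, 0.1428, 0.2007]
ee_rot: [0.019, 1.0, 0.0, 0.001]
ft_force: [0.9, 0.1, 0.5]
opening: 0.0327
grasp_force: 0.0
```

```bash
python3 -c "
from h import *
plan([(-.128,-.035,.08),(-.128,-.035,.02)])"
```

```text
t 0.9 tcp dock [-0.1729  0.0447  0.2007] F [0.95 0.12 0.48]
rotvec [ 0.0006  0.0021 -0.0004]
(-0.128, -0.035, 0.08) [-4.47 -7.98 12.07]
(-0.128, -0.035, 0.02) [-4.46 -7.98 18.07]
```

Request:
{"method": "carry_out", "body": {
  "increments": [
    [[-1.2, -2.1, 2, 0, 0, 0, 0], [-2.4, -4.2, 4, 0, 0, 0, 0], [-2.4, -4.2, 7, 0, 0, 0, 0], [-2.4, -4.2, 9, 0, 0, 0, 0], [-2.4, -4.2, 9, 0, 0, 0, 0], [-2.4, -4.2, 9, 0, 0, 0, 0]]
  ]
}}

```text
time_s: 1.5
eef_pos: [0.3769, 0.1018, 0.1107]
ee_rot: [0.019, 1.0, 0.0, -0.0]
ft_force: [-0.3, -0.0, 0.3]
opening: 0.0004
grasp_force: 0.0
```

Run:
```python
from h import *
from cell import cams
plan([(-.128,-.035,.02)])
a=[]
for n,(r,c) in(("top",((160,290),(230,410))),("scene",((130,250),(245,405)))):
    s=cams.snapshot(n); a.append(cv2.resize(s["frame"][r[0]:r[1],c[0]:c[1]],(400,300),interpolation=cv2.INTER_CUBIC))
cv2.imwrite("pics/a1.png",np.vstack(a)[:,:,::-1])
```

```text
t 1.5 tcp dock [-0.1498  0.0046  0.1107] F [-0.32 -0.03  0.34]
rotvec [-0.     -0.0007 -0.0002]
(-0.128, -0.035, 0.02) [-2.19 -3.95  9.07]
```

View pics/a1.png

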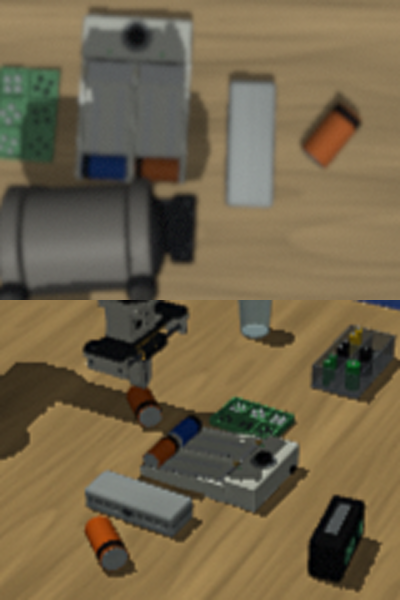

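The picture shows the fingers shut in front of the dock and the cells still in place. Now down behind the orange cell.

Request:
{"method": "carry_out", "body": {
  "increments": [
    [[-1, -2, 1, 0, 0, 0, 0], [-1.9, -3.95, 3, 0, 0, 0, 0], [-1.9, -3.95, 6, 0, 0, 0, 0], [-1.9, -3.95, 8.5, 0, 0, 0, 0], [-1.9, -3.95, 9.1, 0, 0, 0, 0], [-1.9, -3.95, 9.1, 0, 0, 0, 0]]
  ]
}}

```text
time_s: 2.2
eef_pos: [0.3946, 0.0617, 0.0197]
ee_rot: [0.019, 1.0, 0.0, -0.0]
ft_force: [-0.0, 0.2, 0.7]
opening: 0.0004
grasp_force: 0.0
```

Run:
```python
from h import *
from cell import cams
plan([(-.114,-.035,.02)])
s=cams.snapshot("scene"); cv2.imwrite("pics/a2.png",cv2.resize(s["frame"][130:250,245:405],(800,600),interpolation=cv2.INTER_CUBIC)[:,:,::-1])
```

```text
t 2.2 tcp dock [-0.1307 -0.0348  0.0197] F [-0.02  0.22  0.69]
rotvec [ 0.0001 -0.0003  0.0001]
(-0.114, -0.035, 0.02) [-1.67 -0.02 -0.03]
```

View pics/a2.png

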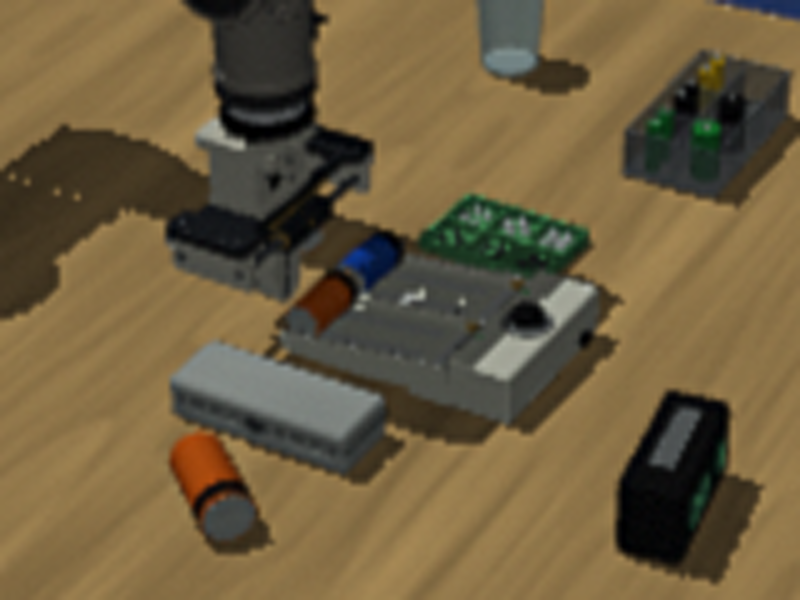

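The fingertip, near crop (290,290), stands right behind the orange cell. Pushing slowly up the slope.

Request:
{"method": "carry_out", "body": {
  "increments": [
    [[-0.7, 0, 0, 0, 0, 0, 0], [-1.4, 0, 0, 0, 0, 0, 0], [-2.0, 0, -0.05, 0, 0, 0, 0], [-2.6, 0, -0.12, 0, 0, 0, 0], [-3.2, 0, -0.2, 0, 0, 0, 0], [-3.8, 0, -0.27, 0, 0, 0, 0], [-4.4, 0, -0.34, 0, 0, 0, 0], [-5.0, 0, -0.4, 0, 0, 0, 0]]
  ]
}}

```text
time_s: 3.05
eef_pos: [0.4449, 0.0596, 0.0235]
ee_rot: [0.019, 1.0, 0.0, -0.0]
ft_force: [-0.2, 0.6, -0.5]
opening: 0.0004
grasp_force: 0.2
```

Run:
```python
from h import *
from cell import cams
plan([(-.06,-.035,.026),(.006,-.035,.033)])
s=cams.snapshot("scene"); h=cv2.cvtColor(s["frame"],cv2.COLOR_RGB2HSV)
m=cv2.inRange(h,(3,150,50),(16,255,255)); k,L,st,ce=cv2.connectedComponentsWithStats(m)
for i in range(1,k):
    if st[i,4]>25: print(st[i],ce[i].round(1))
print([proj(s,d2w(P,(x,-.035,.026+.1228*(x+.088)))).round(1) for x in(-.088,-.06,-.052,-.044)])
cv2.imwrite("pics/a3.png",cv2.resize(s["frame"][130:250,245:405],(800,600),interpolation=cv2.INTER_CUBIC)[:,:,::-1])
```

```text
t 3.05 tcp dock [-0.0804 -0.035   0.0235] F [-0.23  0.6  -0.5 ]
rotvec [ 0.0001 -0.0001 -0.0004]
(-0.06, -0.035, 0.026) [-2.04  0.   -0.25]
(0.006, -0.035, 0.033) [-8.64  0.01 -0.95]
[313   0 132  14 487] [386.    5.6]
[ 93  43  28  29 527] [107.   56.4]
[198  93  31  16 201] [213.8 100.9]
[ 145  112   46   53 1229] [166.5 140.2]
[592 179  48  21 493] [614.  189.2]
[311 187  12  11  68] [317.2 191.3]
[ 449  198  191  202 4876] [581.3 267.3]
[  0 211  23  32 451] [  8.1 228.9]
[279 215  15  17 141] [284.8 222.3]
[442 216  11  20  64] [446.9 225. ]
[598 219  24   9  78] [609.3 223.4]
[462 222  90  39 779] [509.3 241. ]
[460 239  82  30 257] [491.4 252.3]
[580 243  17   7  32] [587.9 246.4]
[500 249  52  19 140] [527.7 258.1]
[436 253  11  22  51] [441.4 262.2]
[418 254   7  25  84] [421.  266.8]
[246 272  51  26  54] [271.9 283.9]
[   4  275   52   55 1571] [ 29.3 302.1]
[403 278  19  29 103] [412.6 290.1]
[444 284  35  16 173] [461.5 291. ]
[432 287   9  19  36] [435.8 296.3]
[222 291  75  38 105] [258.7 312.4]
[443 290  12   7  30] [448.5 293.1]
[398 292  21  56 179] [412.1 316.7]
[456 294  21  10  50] [466.  299.1]
[437 303  35  16 175] [454.7 310.1]
[457 304  16   7  29] [464.5 306.9]
[ 46 310  12   9  36] [ 50.7 314. ]
[  0 316  40  31 558] [ 15.  330.5]
[433 316  14   7  33] [439.  319.1]
[365 327  29  42 188] [378.  348.4]
[407 329   8  30 102] [410.7 344. ]
[  19  338   92   62 1154] [ 62.7 371.2]
[418 342  38  18 159] [436.  350.1]
[414 351  38  19 154] [432.  360.3]
[405 362  40  23 232] [424.9 373.5]
[402 371  41  26 281] [422.8 383.7]
[368 373  17  27  88] [376.9 386.4]
[399 382  35  18 138] [415.2 391.1]
[array([309. , 189.8]), array([314.9, 191.1]), array([316.5, 191.4]), array([318.2, 191.8])]
```

View pics/a3.png

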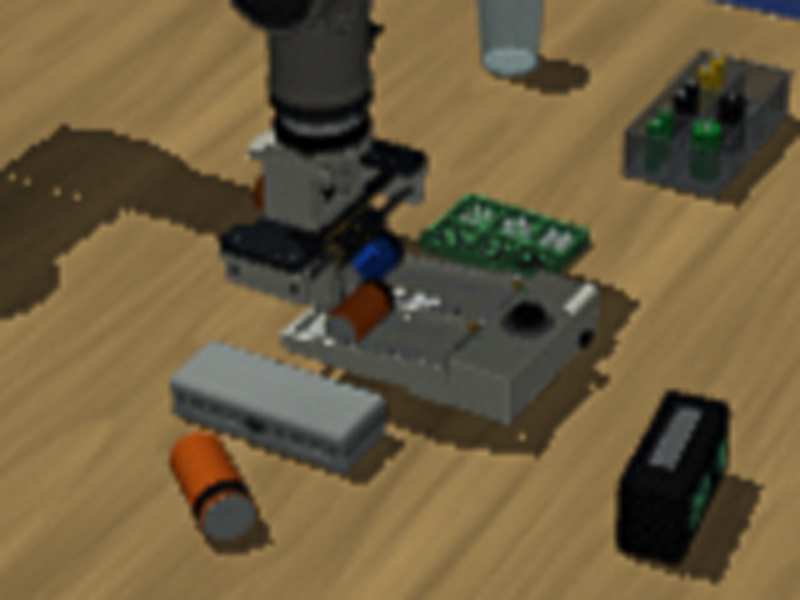

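The orange cell, at crop (358,312), is rolling square ahead of the finger, and the blue one hasn't moved. Continuing.

Request:
{"method": "carry_out", "body": {
  "increments": [
    [[-0.6, 0, -0.08, 0, 0, 0, 0], [-1.2, 0, -0.15, 0, 0, 0, 0], [-1.8, 0, -0.22, 0, 0, 0, 0], [-2.4, 0, -0.3, 0, 0, 0, 0], [-3.0, 0, -0.37, 0, 0, 0, 0], [-3.6, 0, -0.45, 0, 0, 0, 0], [-4.2, 0, -0.52, 0, 0, 0, 0], [-4.8, 0, -0.6, 0, 0, 0, 0]]
  ]
}}

```text
time_s: 3.9
eef_pos: [0.4928, 0.0578, 0.0295]
ee_rot: [0.019, 1.0, 0.0, -0.0]
ft_force: [-0.9, -0.8, -0.8]
opening: 0.0005
grasp_force: 0.2
```

Run:
```python
from h import *
plan([(.006,-.035,.033)])
```

```text
t 3.9 tcp dock [-0.0324 -0.035   0.0295] F [-0.95 -0.83 -0.76]
rotvec [ 0.0001 -0.     -0.0004]
(0.006, -0.035, 0.033) [-3.84  0.01 -0.35]
```

Request:
{"method": "carry_out", "body": {
  "increments": [
    [[-0.5, 0, -0.06, 0, 0, 0, 0], [-1.0, 0, -0.12, 0, 0, 0, 0], [-1.5, 0, -0.18, 0, 0, 0, 0], [-2.0, 0, -0.24, 0, 0, 0, 0], [-2.5, 0, -0.3, 0, 0, 0, 0], [-3.0, 0, -0.3, 0, 0, 0, 0], [-3.4, 0, -0.3, 0, 0, 0, 0], [-3.5, 0, -0.3, 0, 0, 0, 0]]
  ]
}}

```text
time_s: 4.7
eef_pos: [0.528, 0.0565, 0.0325]
ee_rot: [0.019, 1.0, 0.0, 0.0]
ft_force: [-0.5, 0.8, -1.0]
opening: 0.0005
grasp_force: 0.0
```

Run:
```python
from h import *
from cell import cams
plan([(.006,-.035,.033)])
s=cams.snapshot("scene"); print([proj(s,d2w(P,(x,-.035,.0355))).round(1) for x in(.024,.032)])
cv2.imwrite("pics/a4.png",cv2.resize(s["frame"][150:240,285:405],(800,600),interpolation=cv2.INTER_CUBIC)[:,:,::-1])
```

```text
t 4.7 tcp dock [ 0.0028 -0.0351  0.0325] F [-0.46  0.81 -1.01]
rotvec [ 0.0001  0.0006 -0.0005]
(0.006, -0.035, 0.033) [-0.32  0.01 -0.05]
[array([333. , 195.8]), array([334.8, 196.4])]
```

View pics/a4.png

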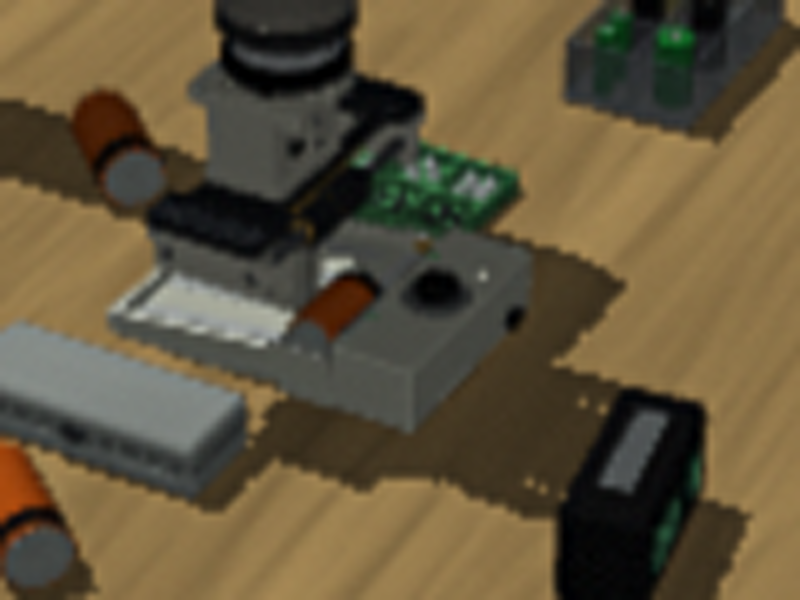

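The cell, at crop (335,312), has sunk into the cradle at the stop and the finger is unloaded. Backing off and rising before I check.

Request:
{"method": "carry_out", "body": {
  "increments": [
    [[0.4, 0, 0, 0, 0, 0, 0], [1.0, 0, 0, 0, 0, 0, 0], [1.6, 0, 0, 0, 0, 0, 0], [1.6, 0, -2, 0, 0, 0, 0], [1.6, 0, -5, 0, 0, 0, 0], [1.6, 0, -7, 0, 0, 0, 0], [1.6, 0, -7, 0, 0, 0, 0]]
  ]
}}

```text
time_s: 5.45
eef_pos: [0.5125, 0.0571, 0.1052]
ee_rot: [0.019, 1.0, -0.0, 0.003]
ft_force: [-0.4, 0.8, 0.0]
opening: 0.0005
grasp_force: 0.0
```

Run:
```python
from h import *
from cell import cams
plan([(.08,0,.085),(.08,0,.057)])
s=cams.snapshot("scene"); h=cv2.cvtColor(s["frame"],cv2.COLOR_RGB2HSV)
m=cv2.inRange(h,(3,150,50),(16,255,255)); k,L,st,ce=cv2.connectedComponentsWithStats(m)
for i in range(1,k):
    if st[i,4]>25 and 290<ce[i][0]<350 and 170<ce[i][1]<210: print(st[i],ce[i].round(1))
print([proj(s,d2w(P,(x,-.035,z))).round(1) for x,z in((.012,.039),(.024,.038),(.032,.0355))])
cv2.imwrite("pics/a5.png",cv2.resize(s["frame"][150:240,285:405],(800,600),interpolation=cv2.INTER_CUBIC)[:,:,::-1])
```

```text
t 5.45 tcp dock [-0.0127 -0.035   0.1052] F [-0.38  0.77  0.04]
rotvec [ 0.0001  0.0053 -0.0003]
(0.08, 0, 0.085) [-9.26  3.5   2.06]
(0.08, 0, 0.057) [-9.24  3.5   4.86]
[330 192  11   9  49] [335.2 195.3]
[array([330.4, 194.2]), array([333. , 195.3]), array([334.8, 196.4])]
```

View pics/a5.png

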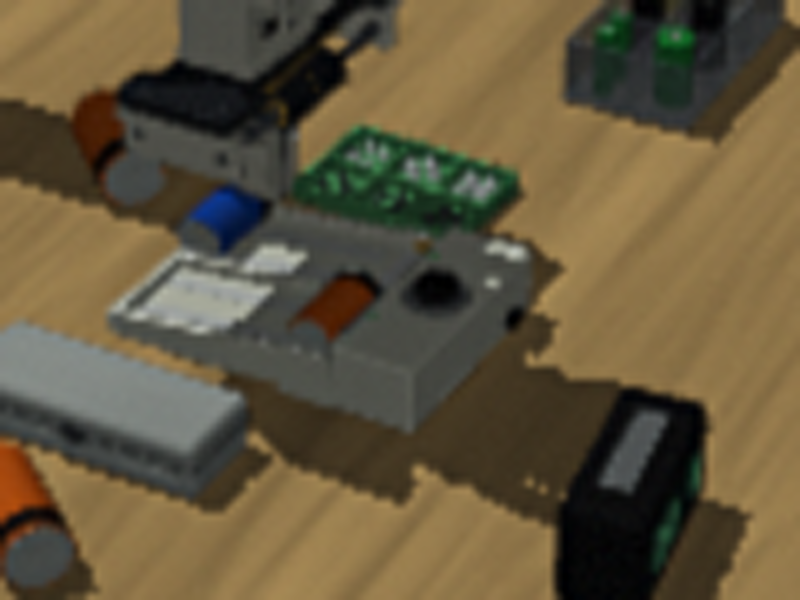

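The cell stays seated at crop (335,312) with nothing touching it, and the blue cell is at the foot of its lane. Moving over the button.

Request:
{"method": "carry_out", "body": {
  "increments": [
    [[-3, 1.2, 0, 0, 0, 0, 0], [-6, 2.4, 0, 0, 0, 0, 0], [-9.2, 3.5, 0, 0, 0, 0, 0], [-9.2, 3.5, 1.5, 0, 0, 0, 0], [-9.2, 3.5, 2.5, 0, 0, 0, 0], [-9.2, 3.5, 3.5, 0, 0, 0, 0], [-9.2, 3.5, 3.5, 0, 0, 0, 0]]
  ]
}}

```text
time_s: 6.2
eef_pos: [0.6026, 0.0884, 0.0652]
ee_rot: [0.019, 1.0, -0.0, -0.002]
ft_force: [-0.7, 0.3, -0.5]
opening: 0.0007
grasp_force: 0.0
```

Run:
```python
from h import *
plan([(.08,0,.057),(.08,0,.050)])
```

```text
t 6.2 tcp dock [ 0.0762 -0.0004  0.0652] F [-0.72  0.3  -0.48]
rotvec [-0.0002 -0.0047 -0.0007]
(0.08, 0, 0.057) [-0.39  0.04  0.82]
(0.08, 0, 0.05) [-0.39  0.04  1.52]
```

Request:
{"method": "carry_out", "body": {
  "increments": [
    [[-0.2, 0, 0.4, 0, 0, 0, 0], [-0.2, 0, 0.8, 0, 0, 0, 0], [-0.2, 0, 1.1, 0, 0, 0, 0], [-0.2, 0, 1.3, 0, 0, 0, 0], [-0.2, 0, 1.4, 0, 0, 0, 0], [-0.2, 0, 1.4, 0, 0, 0, 0]]
  ]
}}

```text
time_s: 6.8
eef_pos: [0.6068, 0.0884, 0.0538]
ee_rot: [0.019, 1.0, -0.0, 0.0]
ft_force: [-0.0, -1.4, 2.1]
opening: 0.0006
grasp_force: 1.7
```

Request:
{"method": "carry_out", "body": {
  "increments": [
    [[0, 0, 0.1, 0, 0, 0, 0], [0, 0, 0.2, 0, 0, 0, 0], [0, 0, 0.3, 0, 0, 0, 0], [0, 0, 0.35, 0, 0, 0, 0], [0, 0, 0.35, 0, 0, 0, 0]]
  ]
}}

```text
time_s: 7.3
eef_pos: [0.6068, 0.0884, 0.0512]
ee_rot: [0.019, 1.0, -0.0, 0.001]
ft_force: [-3.2, -1.8, 11.2]
opening: 0.0007
grasp_force: 5.5
```

The force has reached 11 N at z = 51 mm, so the button is right down. Releasing and rising clear.

Request:
{"method": "carry_out", "body": {
  "increments": [
    [[0, 0, 0.35, 0, 0, 0, 0], [0, 0, 0, 0, 0, 0, 0], [0, 0, -1, 0, 0, 0, 0], [0, 0, -4, 0, 0, 0, 0], [0, 0, -8, 0, 0, 0, 0], [0, 0, -10, 0, 0, 0, 0], [0, 0, -10, 0, 0, 0, 0], [0, 0, -10, 0, 0, 0, 0]]
  ]
}}

```text
time_s: 8.1
eef_pos: [0.6062, 0.0886, 0.1493]
ee_rot: [0.019, 1.0, 0.0, -0.0]
ft_force: [-0.1, 0.2, -0.5]
opening: -0.0002
grasp_force: 0.0
```

Run:
```python
from h import *
from cell import cams
plan([])
s=cams.snapshot("scene")
cv2.imwrite("pics/a6.png",cv2.resize(s["frame"][150:240,285:405],(800,600),interpolation=cv2.INTER_CUBIC)[:,:,::-1])
```

```text
t 8.1 tcp dock [0.0797 0.     0.1493] F [-0.14  0.19 -0.47]
rotvec [ 0.0002 -0.0009 -0.0003]
```

View pics/a6.png

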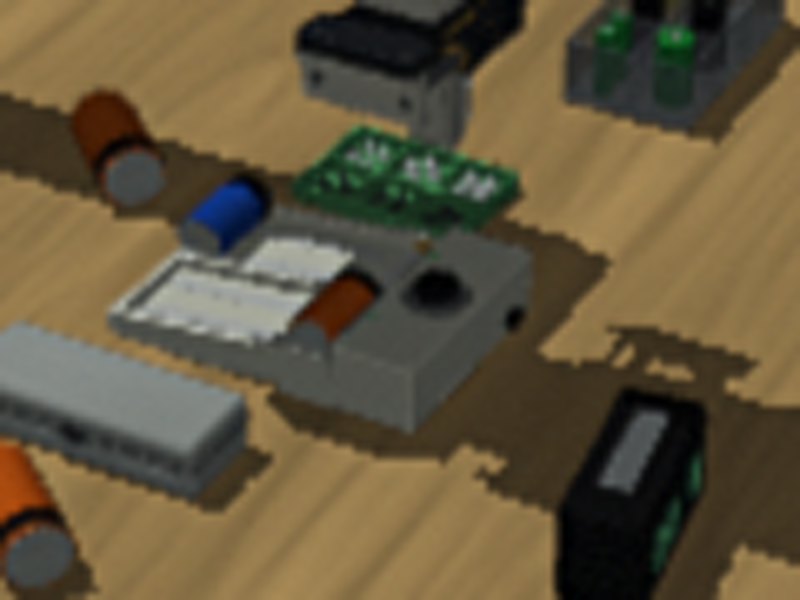

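The orange cell is home at crop (335,312), the button at (437,287) is up, the blue cell at (225,215) hasn't moved, and the arm is clear. Handing in.

```bash
python3 -c "
from cell import ticket
print(ticket.sign_off())"
```

```text
the job is handed in; nothing more can be done
None
```

The job is handed in, with no verdict returned: the orange cell sits in its cradle at the stop, the button was pressed right down (11 N) and came up again, and the blue cell and other things look unmoved in the last picture.

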